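# Infrared sensor on its free-running carriage held over the reference source

### The job

Pick up the blue carrier by its orange grip and, still well away from the white reference source, tilt it gently until the free-running sensor head has rolled from the end to the window between the yellow marks, and keep it over the window for 2 seconds. Then carry it across, the sensor staying near the window, and hold the carrier nearly level and still about 60 mm above the source's black mouth, window over the mouth and sensor over the window, for 5 seconds; the program finishes while still holding it there, with the sensor practically at rest. Move the sensor only by tilting and moving the carrier, never touching it, do not let it run hard into an end stop, never tip the carrier steeply, do not bump the source and leave the other things on the bench alone.

Things in the scene. Friction and masses are not known exactly. Their poses are not given: they have to be found in the camera images.
- carrier: Loose blue tray, 90 mm wide (x), 320 mm long (y), about 0.40 kg without the sensor. Origin: centre of its underside, z up. Two straight, level steel rods (10 mm thick, centres 28 mm apart and 16 mm above the underside) run along y and carry the sensor's carriage. End walls 45 mm high, side rims 20 mm high.
- carrier_window (a point): Where the sensor's centre is when it is over the middle of the window (a 60 mm long opening in the tray floor between yellow rim marks at y = -20..20 mm): carrier frame (0, 0, 30 mm), axes as the carrier's. Nothing holds the sensor there. Four thin legs and a black block stand over its path here.
- carrier_grip (a point): Grip point, carrier frame (0, 0, 128 mm), axes as the carrier's. The orange tab is an upright plate 14 mm thick along y (fingers close along the carrier's y), 40 mm wide along x, from 105 to 147 mm above the underside; below it is the black block, 54 x 32 mm.
- sensor (a joint): Position (m) of the sensor's carriage along the rods from the window, positive towards the carrier's +y; travel -0.125..0.125 between end stops. At first at rest on the + side. Along the rods it accelerates by g sin(tilt) towards the lower end, less the carrier's own acceleration (9.81 m/s2 per rad); friction is very small (about 0.004 N plus 0.05 N s/m).
- sensor_centre (a point): Centre of the sensor head's carriage: black block 46 x 44 x 14 mm on four small wheels, with a white barrel (30 mm diameter, top 38 mm above this point) with a green ring, and a green nose pointing down between the rods; about 0.26 kg. Axes as the carrier's; 30 mm above the carrier's underside.
- source: Infrared reference source fixed to the bench: white box 120 x 120 x 50 mm with a black collar 84 mm in diameter on top, an aluminium ring and a round black mouth looking straight up. Origin: centre of its underside.
- source_mouth (a point): Centre of the source's mouth, 61.5 mm above the bench, the highest point of the source.
- thermo_green: Bystander: white pistol-shaped thermometer with green nose, lying flat, about 140 x 140 x 40 mm, origin under its barrel.
- thermo_blue: Bystander: the same with a blue nose.
- bottle: Bystander: amber bottle, 64 mm diameter, 150 mm high, origin at the centre of its underside.
- carton: Bystander: cardboard carton 90 x 150 x 50 mm, origin at the centre of its underside.
Mind the look-alikes: they are no part of the job. What is shaped like the source but red is not meant.

How it is judged:
On the way, in this order (a step that is already met when the one before it is completed fails the run):
1. the carrier is lifted clear of the bench, well away from the source, and the sensor is brought over the window (within 25 mm) and kept there for 2 s (height (world z) of carrier above 0.025 m and horizontal distance between carrier_window and source_mouth above 0.2 m and value of joint sensor between -0.025 and 0.025 m), for 2 s.
2. the carrier hovers over the source (window within 25 mm of the mouth, underside 30 to 90 mm above it), sensor within 25 mm of the window, for 5 s (horizontal distance between carrier_window and source_mouth below 0.025 m and height (world z) of carrier between 0.0915 and 0.1515 m and angle between carrier's own z axis and vertical below 0.12 rad and value of joint sensor between -0.025 and 0.025 m), for 5 s.
At the end, for the whole second after the job is handed in: The fingers hold the carrier still over the source without touching it: window within 30 mm of the mouth horizontally, underside 25 to 95 mm above it, tilt under 0.12 rad, sensor within 40 mm of the window and slower than 0.06 m/s (horizontal distance between carrier_window and source_mouth below 0.03 m and height (world z) of carrier between 0.0865 and 0.1565 m and angle between carrier's own z axis and vertical below 0.12 rad and linear speed of carrier below 0.03 m/s and contact force between the fingers and carrier above 2 N and contact force between carrier and source below 0.1 N and value of joint sensor between -0.04 and 0.04 m and velocity of joint sensor between -0.06 and 0.06 m/s); the arm keeps its last pose, push and grip.
It fails at once if the sensor head is touched by the robot (contact force between any of the fingers, the arm and sensor above 0.3 N).
It fails at once if the sensor runs into an end stop faster than 0.25 m/s (not (value of joint sensor between -0.118 and 0.118 m) and not (velocity of joint sensor between -0.25 and 0.25 m/s)).
It fails at once if the carrier is tipped more than 0.35 rad (angle between carrier's own z axis and vertical above 0.35 rad).
It fails at once if the carrier is brought to the source (within 140 mm) with the sensor more than 70 mm from the window (horizontal distance between carrier_window and source_mouth below 0.14 m and not (value of joint sensor between -0.07 and 0.07 m)).
It fails at once if the source is bumped or another thing on the bench is disturbed (moved 30 mm) (contact force between source and anything else above 2 N or distance of any of thermo_green, thermo_blue, bottle, carton from where it was at the start of the episode above 0.03 m).
It also fails if it takes over 64 s, if anything falls off the work surface, if the arm or the gripper's body presses on something with over 40 N, if the wrist force passes 120 N, or if a joint passes its speed limit or range.

### The arm

A 7-joint arm with a two-finger parallel gripper is mounted at the origin on the work surface. World frame = base frame: x ahead of the robot, y to its left, z up, the work surface at z = 0. Lengths are in m, angles in rad, forces in N, time in s.
With the tool pointing down it reaches from about 0.35 to 0.9 m from the base axis. Payload 8.1 kg.
Tool frame: the origin (TCP) lies at the very end of the fingers, on their centre line; the grasp point (between the pads) lies 19 mm behind it; z points along the fingers, y is the line along which they close (so a half turn about z gives the same grasp; the last joint's range is limited). The gripper opens to 92 mm and grips with 3 to 60 N. Pads are 19 mm wide; open, the fingers measure 130 mm over their backs; the gripper's body (75 mm by 190 mm) begins 47 mm behind the grasp point.
Start: joints at [1.246, 0.434, 0.025, 1.573, -0.012, 1.134, -0.075], TCP at [0.137, -0.61, 0.227] pointing down, gripper open.
Joint ranges: [-2.62, 2.62], [-0.44, 2.09], [-1.27, 1.32], [0.08, 2.57], [-1.32, 4.46], [0.12, 2], [-2.74, 2.74]. Speed limits (rad/s): [2.22, 2.22, 3.01, 3.01, 3.14, 3.14, 3.14].

### API

Orientations are given as a rotation vector (axis times angle).
In Python, from cell import observe, get_image, sign_off, find_in, trace, place_of gives the robot as it stands. The module is installed in compiled form; this text tells all that it offers.
- The arm moves only by the shell command python3 -m handwheel 'ROWS' [OPENING] [FORCE]. ROWS is JSON, a list of rows, each a list of 6 numbers: the shift along the tool's x, y, z each as a share of 0.02 m, from -1 to 1, then the turn, a rotation vector about the tool's x, y, z each as a share of 4 degrees, from -1 to 1. A call has 1 to 8 rows; each row shifts and turns the commanded pose from where the row before left it, along the tool's axes as they then stand; what a row does not reach is not made up. A row lasts 1/12 s, in which the tool goes at most 41.7 mm and 7.16 degrees, less where a joint would pass 70% of its speed; a pose out of reach is approached as far as the arm can. A call with a number of a shift or a turn outside -1 to 1 is refused whole. A call with a gripper value outside its range is refused whole. OPENING is the opening, from 0 (shut) to 1 (fully open), set as the call begins (- or left out, the last holds). The fingers move at their own pace and stop on an object; FORCE is the grip in N (left out, the last holds). Time passes only in rows, so rows that do not move let the fingers close. It gives the time, the measured TCP pose, the force, the opening and the grip force at its end, in the units of the state.
- observe(): the state, without advancing time (a new reading comes with each control period).
- get_image(name): name is "side" or "top" or "wrist"; returns a dict with "image" (420x560x3 uint8, red, green, blue), "fx", "fy", "cx", "cy" (pixels), "k1" (the pictures are not rectified: a ray, as slopes to the right and down, at radius r is drawn at 1 + k1 r^2 times it, then the intrinsics apply), "position" and "orientation" of the camera in the world. Camera axes: x right, y down, z forward; pixel columns grow to the right and rows downward; lengths in m; the calibration is good to about 2 mm. A picture is of the moment at which its call begins. There is no depth.
- sign_off(): hands the job in; it is judged then, once.
Trained networks look in the newest picture that a camera, given by its name, has taken for a name from the list of things; names that differ only in an ending like _2 or _b are one class to them, and where a whole thing is asked for, a point or a joint stands for the part that bears it (a point fixed in the world has none). Each returns a list of dicts, best first, with "score" (0 to 1); they miss things now and then, are a little off and sometimes report something else, mostly with a low value. They report only what shows in the picture. A call takes as long as a camera call. They do not tell look-alikes from the thing itself.
- find_in(label, camera): "rect" ([centre column, centre row, width, height] as shares, 0 to 1, of the picture: columns of its width, rows of its height, round what is visible of it).
- trace(label, camera): "region" (420x560 bool, what is visible of it) and "rect" ([centre column, centre row, width, height] as shares, 0 to 1, of the picture: columns of its width, rows of its height, round what is visible of it).
- place_of(label, camera): "point" ([column, row] as shares, 0 to 1, of the picture: columns of its width, rows of its height: a listed point, or the origin of a listed thing).
The state is a dict: "clock": time; "joints": joint angles; "dq": joint speeds; "joint_efforts": joint torques, N m; "position": TCP position; "ee_rot": TCP orientation; "force": force on the tool from outside, world axes, zero at the start; "ft_torque": the same for the moment, N m; "width": opening from 0.0 (shut) to 1.0 (fully open); "gripper_force": force on a finger pad.
Only numpy, scipy, OpenCV 4.12 (cv2) and the standard library are available. Lean on these libraries where they do the work, as an engineer would, in place of code of your own. Each camera call takes 0.05 s, during which the arm holds its last target. There are 200 camera calls.

## Working session

There is one attempt and no reset: what is moved stays moved. The work goes in short steps, Python scripts to look and compute and a shell command to move; the robot and the scene stay as the last step left them, time stands still between calls to the robot, and variables do not carry over. Pictures are saved under pics/ and viewed, at most 10 in all, crops included, and the job is handed in when it is done.

```bash
mkdir -p pics
cat > h.py <<'E'
import numpy as np,cv2
from cell import *
from scipy.spatial.transform import Rotation as R
def snap(c,name=None):
    d=get_image(c)
    if name: cv2.imwrite('pics/'+name,d['image'][:,:,::-1])
    return d
def rot(o):
    o=np.array(o,float)
    return R.from_rotvec(o).as_matrix() if o.size==3 else (o if o.shape==(3,3) else R.from_quat(o).as_matrix())
def ray(d,u,v):
    K=np.array([[d['fx'],0,d['cx']],[0,d['fy'],d['cy']],[0,0,1.]])
    p=cv2.undistortPoints(np.array([[[u,v]]],float),K,np.array([d['k1'],0,0,0,0.]))[0,0]
    r=rot(d['orientation'])@np.array([p[0],p[1],1]); return np.array(d['position']),r/np.linalg.norm(r)
def onz(d,u,v,z):
    o,r=ray(d,u,v); return o+r*(z-o[2])/r[2]
def tri(a,b):
    (o,r),(p,s)=a,b
    t=np.linalg.lstsq(np.c_[r,-s],p-o,rcond=None)[0]; x,y=o+r*t[0],p+s*t[1]
    return (x+y)/2,np.linalg.norm(x-y)
def pts(label,c,n=3):
    return [(x['score'],x['point'][0]*560,x['point'][1]*420) for x in place_of(label,c)[:n]]
E
python3 - <<'E'
from h import *
np.set_printoptions(precision=3,suppress=True)
o=observe();print({k:np.round(v,3) for k,v in o.items()})
D={}
for c in('top','side','wrist'):
    D[c]=snap(c,c+'0.png');print(c,D[c]['position'],D[c]['orientation'],D[c]['fx'],D[c]['k1'])
for l in('carrier_grip','carrier','sensor_centre','source_mouth','carrier_window','source','bottle','carton'):
    for c in('top','side'): print(l,c,np.round(pts(l,c),2).tolist())
E
```

```text
{'clock': np.float64(0.0), 'joints': array([ 1.246,  0.435,  0.025,  1.574, -0.012,  1.134, -0.075]), 'dq': array([ 0.001, -0.   , -0.   ,  0.002,  0.001,  0.001,  0.001]), 'joint_efforts': array([ -0.002, -66.786,   0.984, -31.446,  -0.06 ,   0.043,   0.   ]), 'position': array([ 0.137, -0.609,  0.226]), 'ee_rot': array([-3.121, -0.347,  0.001]), 'force': array([-0.178,  0.507,  0.592]), 'ft_torque': array([ 0.003, -0.028,  0.026]), 'gripper_force': np.float64(0.0), 'width': np.float64(1.001)}
top [0.415 0.014 1.264] [-2.139  2.198 -0.113] 463.75631560336655 -0.08969035097863111
side [0.18  0.808 0.826] [-0.637  2.603 -1.245] 460.0495892136435 0.017860854214342404
wrist [ 0.205 -0.594  0.385] [ 2.286 -1.829 -0.243] 323.71478014444057 -0.07122379820072744
carrier_grip top [[0.74, 376.38, 214.28]]
carrier_grip side [[0.88, 325.53, 165.02], [0.38, 249.7, 302.4]]
carrier top [[0.66, 367.42, 217.52], [0.44, 377.1, 213.61]]
carrier side [[0.9, 320.1, 198.41], [0.22, 248.19, 283.08]]
sensor_centre top [[0.58, 328.1, 224.49]]
sensor_centre side [[0.67, 313.21, 214.7]]
source_mouth top [[0.79, 129.3, 209.29], [0.75, 245.22, 292.99], [0.61, 210.5, 219.49]]
source_mouth side [[0.8, 340.48, 284.89], [0.79, 184.07, 351.29], [0.61, 248.47, 286.99]]
carrier_window top [[0.71, 366.02, 214.12]]
carrier_window side []
source top [[0.83, 139.22, 211.39], [0.69, 250.32, 285.6], [0.6, 212.52, 219.28]]
source side [[0.98, 341.6, 300.09], [0.95, 185.42, 372.29], [0.9, 246.18, 304.42]]
bottle top [[0.71, 159.1, 158.38]]
bottle side [[0.63, 146.78, 320.0], [0.41, 296.02, 154.81]]
carton top [[0.67, 432.71, 157.0]]
carton side [[0.55, 295.12, 154.98]]
```

View pics/top0.png

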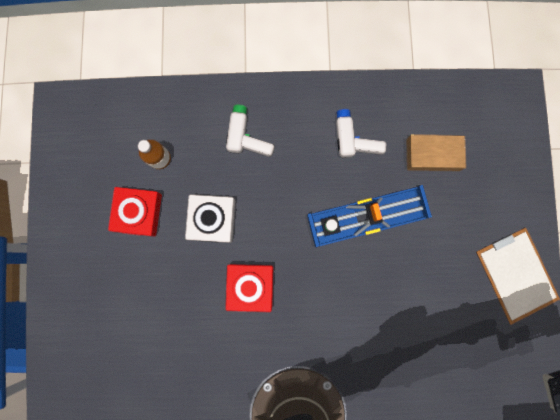

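View pics/side0.png

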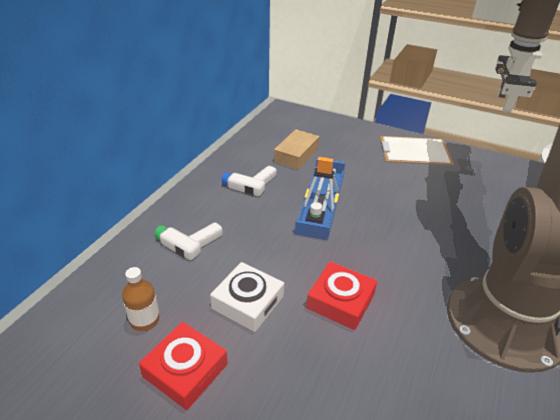

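The top picture shows the carrier at about (370,215) with the sensor at its left (+y) end (331,225). The white source is at (208,218), with red look-alikes at (131,211) and (249,289). In the side picture the white source is at (247,290) and the orange tab at (325,165).

Run:
```python
from h import *
np.set_printoptions(precision=4,suppress=True)
T=snap('top');S=snap('side')
def both(n,a,b,): print(n,*tri(ray(T,*a),ray(S,*b)))
both('mouth',(210.5,219.5),(248.5,287))
both('grip',(376.4,214.3),(325.5,165))
both('sensor',(328.1,224.5),(313.2,214.7))
# colour blobs
hs=cv2.cvtColor(T['image'],cv2.COLOR_RGB2HSV)
def blob(d,lo,hi,box):
    m=cv2.inRange(cv2.cvtColor(d['image'],cv2.COLOR_RGB2HSV),lo,hi);k=np.zeros_like(m);x0,x1,y0,y1=box;k[y0:y1,x0:x1]=m[y0:y1,x0:x1]
    return k
bt=blob(T,(100,120,50),(125,255,255),(290,440,170,260))
print(cv2.minAreaRect(cv2.findNonZero(bt)))
r=cv2.boxPoints(cv2.minAreaRect(cv2.findNonZero(bt)))
for p in r: print('corner z.03',onz(T,*p,.03))
ot=blob(T,(5,180,120),(20,255,255),(355,400,190,240));os_=blob(S,(5,180,120),(20,255,255),(305,345,145,185))
c=lambda m:cv2.findNonZero(m).reshape(-1,2).mean(0)
print(c(ot),c(os_));both('tab',c(ot),c(os_))
# mouth: dark centre
for n,d,b in(('t',T,(195,222,204,232)),('s',S,(232,262,274,300))):
    g=cv2.cvtColor(d['image'],cv2.COLOR_RGB2GRAY)
    cv2.imwrite(f'pics/m{n}.png',cv2.resize(d['image'][b[2]-10:b[3]+10,b[0]-10:b[1]+10,::-1],None,fx=6,fy=6))
    m=blob(d,(0,0,0),(180,255,70),b); print(n,c(m))
print(onz(T,*c(blob(T,(0,0,0),(180,255,70),(195,222,204,232))),.06), onz(T,331,225,.068))
```

```text
mouth [0.5265 0.2166 0.0472] 0.007976531845126467
grip [ 0.5215 -0.2071  0.1252] 0.008093794720057227
sensor [ 0.5045 -0.0947  0.0366] 0.005516194558372231
((369.0011291503906, 215.52224731445312), (34.24266815185547, 120.48701477050781), 75.84236907958984)
corner z.03 [ 0.533  -0.0391  0.03  ]
corner z.03 [ 0.6046 -0.3589  0.03  ]
corner z.03 [ 0.5137 -0.3766  0.03  ]
corner z.03 [ 0.4438 -0.0586  0.03  ]
[375.5659 211.8062] [324.4541 165.0378]
tab [ 0.526  -0.206   0.1245] 0.0044133300743128346
t [209.0583 217.3981]Traceback (most recent call last):
  File "<stdin>", line 24, in <module>
  File "<stdin>", line 18, in <lambda>
AttributeError: 'NoneType' object has no attribute 'reshape'
```

```bash
A='x'
python3 -m handwheel '[[0.97,-0.64,0,0,0,0],[0.97,-0.64,0,0,0,0],[0.97,-0.64,0,0,0,0],[0.97,-0.64,0,0,0,0],[0.97,-0.64,0,0,0,0],[0.97,-0.64,0,0,0,0],[0.97,-0.64,0,0,0,0],[0.97,-0.64,0,0,0,0]]' 1
python3 -m handwheel '[[0.97,-0.64,0,0,0,0],[0.97,-0.64,0,0,0,0],[0.97,-0.64,0,0,0,0],[0.97,-0.64,0,0,0,0],[0.97,-0.64,0,0,0,0],[0.97,-0.64,0,0,0,0],[0.97,-0.64,0,0,0,0],[0.97,-0.64,0,0,0,0]]'
python3 -m handwheel '[[0.97,-0.64,0,0,0,0],[0.97,-0.64,0,0,0,0],[0.97,-0.64,0,0,0,0],[0.97,-0.64,0,0,0,0],[0.97,-0.64,0,0,0,0],[0.97,-0.64,0,0,0,0],[0,0,0,0,0,0],[0,0,0,0,0,0]]'
python3 - <<'E'
from h import *
o=observe();print(o['clock'],o['position'],o['ee_rot'],o['force'])
W=snap('wrist','w1.png')
for l in('carrier_grip','carrier_window','sensor_centre','source_mouth'):
    for s,u,v in pts(l,'wrist'):
        z=dict(carrier_grip=.128,carrier_window=.03,sensor_centre=.03,source_mouth=.0615)[l]
        print(l,s,u,v,onz(W,u,v,z))
E
```

```text
clock: 1.72
position: [0.267, -0.4748, 0.2269]
ee_rot: [3.122, 0.348, 0.0]
force: [0.4, 0.5, -0.1]
width: 1.003
gripper_force: 0.0
clock: 2.38
position: [0.396, -0.3408, 0.2269]
ee_rot: [3.122, 0.347, 0.0]
force: [-0.6, 0.2, -0.6]
width: 1.003
gripper_force: 0.0
clock: 3.05
position: [0.4928, -0.2399, 0.2267]
ee_rot: [-3.122, -0.352, -0.0]
force: [0.1, -0.3, 0.1]
width: 0.997
gripper_force: 0.0
3.05 [ 0.4927558  -0.23985638  0.22671118] [-3.12150662e+00 -3.52039765e-01 -4.91645962e-04] [ 0.10468712 -0.26975786  0.07781437]
carrier_grip 0.81 246.792 158.298 [ 0.52417807 -0.20868442  0.128     ]
carrier_window 0.72 251.776 143.304 [ 0.52760265 -0.20466532  0.03      ]
sensor_centre 0.82 153.10399999999998 145.10999999999999 [ 0.50221771 -0.0990239   0.03      ]
```

View pics/w1.png

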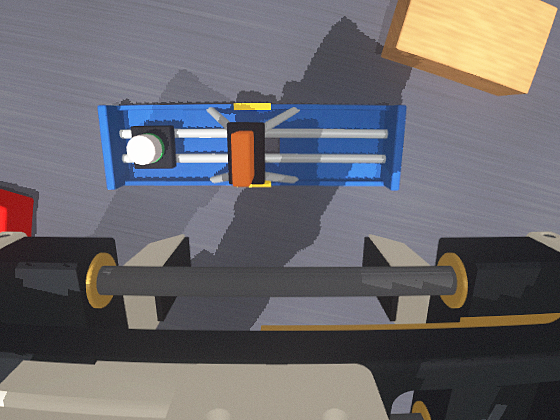

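The wrist picture shows the carrier aligned with the gripper: tab at (245,157), sensor at (150,147). Tab position agrees from both views (0.525, -0.207, 0.125).

```bash
python3 -m handwheel '[[0.93,-0.6,0,0,0,0],[0.93,-0.6,0,0,0,0],[0,0,0.5,0,0,0],[0,0,0.9,0,0,0],[0,0,0.9,0,0,0],[0,0,0.9,0,0,0],[0,0,0,0,0,0],[0,0,0,0,0,0]]'
python3 - <<'E'
from h import *
o=observe();print(o['position'],o['force'])
W=snap('wrist','w2.png');T=snap('top','t2.png')
for s,u,v in pts('carrier_grip','wrist'): print(s,u,v,onz(W,u,v,.128))
for s,u,v in pts('sensor_centre','wrist'): print(s,u,v,onz(W,u,v,.03))
m=cv2.inRange(cv2.cvtColor(W['image'],cv2.COLOR_RGB2HSV),(5,180,120),(20,255,255))
n,l,st,ce=cv2.connectedComponentsWithStats(m)
for i in range(1,n):
    if st[i,4]>200: print(st[i],ce[i],onz(W,*ce[i],.147))
E
```

```text
clock: 3.97
position: [0.5219, -0.2101, 0.1622]
ee_rot: [-3.122, -0.346, 0.003]
force: [0.6, -0.1, 0.4]
width: 0.997
gripper_force: 0.0
[ 0.52192704 -0.21005115  0.16221972] [ 0.57577754 -0.09362642  0.35122804]
0.62 272.776 224.616 [ 0.52514586 -0.2070786   0.128     ]
0.65 156.408 191.394 [ 0.50023314 -0.10048585  0.03      ]
[ 258  188   24   79 1851] [269.65532145 227.49324689] [ 0.5294481  -0.20452784  0.147     ]
```

View pics/w2.png

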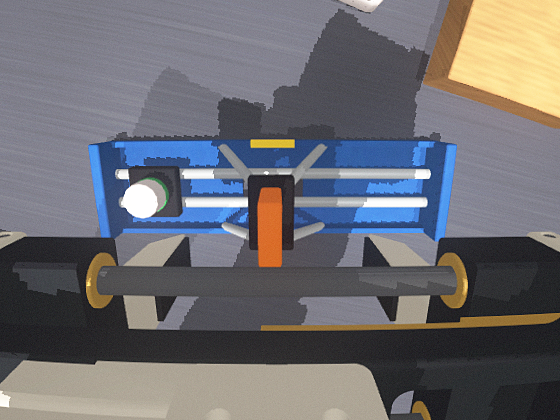

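```bash
python3 -m handwheel '[[0.18,-0.12,0.8,0,0,0],[0,0,0.8,0,0,0],[0,0,0.6,0,0,0],[0,0,0.25,0,0,0],[0,0,0,0,0,0],[0,0,0,0,0,0]]'
python3 -m handwheel '[[0,0,0,0,0,0],[0,0,0,0,0,0],[0,0,0,0,0,0],[0,0,0,0,0,0],[0,0,0,0,0,0],[0,0,0,0,0,0]]' 0 55
python3 -m handwheel '[[0,0,0,0,0,0],[0,0,0,0,0,0],[0,0,0,0,0,0],[0,0,0,0,0,0]]'
```

```text
clock: 4.67
position: [0.5263, -0.2066, 0.1145]
ee_rot: [3.122, 0.347, 0.001]
force: [0.5, -0.7, 0.3]
width: 0.996
gripper_force: 0.0
clock: 5.17
position: [0.5259, -0.2064, 0.1139]
ee_rot: [3.122, 0.348, 0.0]
force: [-0.6, 1.1, 0.3]
width: 0.614
gripper_force: 0.0
clock: 5.5
position: [0.5259, -0.2064, 0.1137]
ee_rot: [-3.122, -0.348, 0.0]
force: [0.6, -0.8, 0.4]
width: 0.322
gripper_force: 0.0
```

```bash
python3 -m handwheel '[[0,0,0,0,0,0],[0,0,0,0,0,0],[0,0,0,0,0,0],[0,0,0,0,0,0],[0,0,0,0,0,0],[0,0,0,0,0,0]]'
```

```text
clock: 6.0
position: [0.5258, -0.206, 0.1137]
ee_rot: [-3.122, -0.348, 0.0]
force: [-0.2, 3.5, 1.3]
width: 0.146
gripper_force: 55.0
```

```bash
cat >> h.py <<'E'
H=0.1137
def frame(o=None):
    o=o or observe(); Rt=rot(o['ee_rot']); Rc=Rt@np.diag([1,-1,-1.]); return np.array(o['position'])+Rt[:,2]*H,Rc
def joint(d,u,v,f,z=.03):
    c,Rc=f; o,r=ray(d,u,v); o=Rc.T@(o-c); r=Rc.T@r; return o+r*(z-o[2])/r[2]
def meas(cams=('wrist',),save=None):
    for c in cams:
        o=observe();f=frame(o);d=snap(c,save and save+c+'.png')
        P=pts('sensor_centre',c,2)
        print('t%.3f'%o['clock'],c,[(round(s,2),round(u),round(v),np.round(joint(d,u,v,f),4).tolist()) for s,u,v in P], 'tilt(x,y)mrad',np.round(1000*f[1][2,:2],1),'end t%.3f'%observe()['clock'])
    return d
E
python3 -m handwheel '[[0,0,-0.1,0,0,0],[0,0,-0.2,0,0,0],[0,0,-0.3,0,0,0],[0,0,-0.4,0,0,0],[0,0,-0.4,0,0,0],[0,0,-0.3,0,0,0],[0,0,-0.2,0,0,0],[0,0,-0.1,0,0,0]]'
python3 - <<'E'
from h import *
print(observe()['force'],observe()['ft_torque']); meas(('wrist','top','side'),'l')
E
```

```text
clock: 6.67
position: [0.5263, -0.2066, 0.1548]
ee_rot: [3.122, 0.347, 0.002]
force: [-0.7, 0.7, -6.0]
width: 0.149
gripper_force: 55.0
[-0.7106416   0.73792521 -6.04576221] [-0.2326505  -0.12208065  0.0494217 ]
t6.667 wrist [(0.79, 137, 210, [-0.0007, 0.11, 0.03])] tilt(x,y)mrad [ 1.2 -0.8] end t6.767
t6.767 top [(0.66, 331, 225, [-0.0034, 0.1092, 0.03]), (0.65, 370, 210, [0.0091, 0.0028, 0.03])] tilt(x,y)mrad [ 0.6 -0.5] end t6.867
t6.867 side [(0.77, 315, 206, [0.0035, 0.1161, 0.03]), (0.33, 248, 304, [0.0788, 0.4766, 0.03])] tilt(x,y)mrad [-0.4  0.1] end t6.967
```

View pics/lwrist.png

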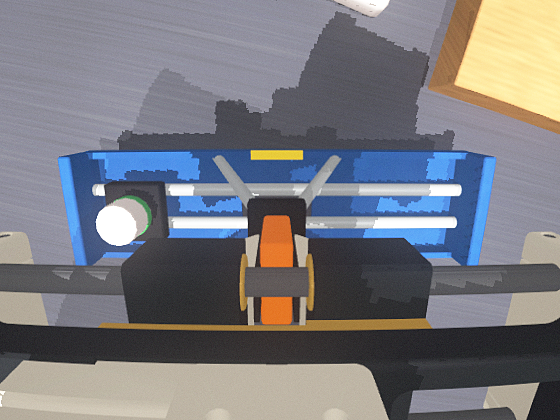

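Carrier lifted level, sensor still at about (125,215), i.e. +0.110.

```bash
python3 -m handwheel '[[0,0,-0.2,0,0,0],[0,0,-0.4,0,0,0],[0,0,-0.6,0,0,0],[0,0,-0.8,0,0,0],[0,0,-0.8,0,0,0],[0,0,-0.6,0,0,0],[0,0,-0.4,0,0,0],[0,0,-0.2,0,0,0]]'
python3 - <<'E'
from h import *
meas(('wrist','wrist','top','side'),'l2')
E
```

```text
clock: 7.63
position: [0.5265, -0.2065, 0.2354]
ee_rot: [3.121, 0.347, 0.003]
force: [0.5, -0.7, -7.0]
width: 0.146
gripper_force: 55.0
t7.633 wrist [(0.69, 134, 210, [-0.0008, 0.1125, 0.03])] tilt(x,y)mrad [ 1.8 -1.1] end t7.733
t7.733 wrist [(0.6, 133, 209, [-0.0003, 0.1129, 0.03])] tilt(x,y)mrad [ 1.  -0.6] end t7.833
t7.833 top [(0.75, 333, 222, [-0.0012, 0.1106, 0.03])] tilt(x,y)mrad [-0.9  0.4] end t7.933
t7.933 side [(0.89, 317, 183, [0.0043, 0.1242, 0.03]), (0.33, 326, 166, [-0.007, 0.0416, 0.03])] tilt(x,y)mrad [-1.4  0.7] end t8.033
```

```bash
python3 -m handwheel '[[0,0,0,0.15,0,0],[0,0,0,0.15,0,0],[0,0,0,0,0,0],[0,0,0,0,0,0],[0,0,0,0,0,0],[0,0,0,0,0,0],[0,0,0,-0.15,0,0],[0,0,0,-0.15,0,0]]'
python3 - <<'E'
from h import *
meas(('wrist','wrist'),'l3')
E
```

```text
clock: 8.7
position: [0.5259, -0.2065, 0.2337]
ee_rot: [3.121, 0.347, 0.0]
force: [0.7, 0.0, -7.2]
width: 0.149
gripper_force: 55.0
t8.700 wrist [(0.9, 169, 210, [-0.0006, 0.084, 0.03])] tilt(x,y)mrad [-0. -1.] end t8.800
t8.800 wrist [(0.85, 177, 214, [-0.0038, 0.0781, 0.03]), (0.41, 466, 81, [0.097, -0.1386, 0.03])] tilt(x,y)mrad [ 0.2 -0.6] end t8.900
```

Run:
```python
from h import *
meas(('wrist','wrist'))
```

```text
t8.900 wrist [(0.87, 186, 209, [0.0003, 0.0705, 0.03])] tilt(x,y)mrad [-0.  -0.1] end t9.000
t9.000 wrist [(0.77, 195, 212, [-0.0022, 0.064, 0.03])] tilt(x,y)mrad [ 0.  -0.1] end t9.100
```

```bash
python3 -m handwheel '[[0,0,0,0,0,0],[0,0,0,0,0,0],[0,0,0,0,0,0]]' | head -1
python3 - <<'E'
from h import *
meas(('wrist','wrist'),'l4')
E
```

```text
clock: 9.35
t9.350 wrist [(0.57, 215, 210, [-0.0008, 0.0476, 0.03])] tilt(x,y)mrad [-0.1  0. ] end t9.450
t9.450 wrist [(0.75, 218, 211, [-0.002, 0.0455, 0.03])] tilt(x,y)mrad [-0.  0.] end t9.550
```

View pics/l4wrist.png

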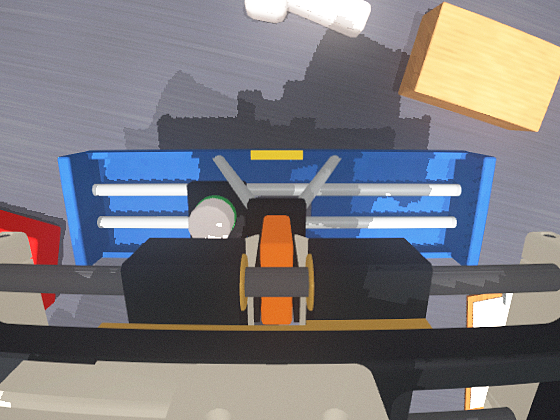

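The sensor carriage is at about (212,212), +0.045, sliding to the window and slowing. This suggests a few mrad of bias tilt, which I'll trim out.

```bash
python3 -m handwheel '[[0,0,0,0.07,0,0],[0,0,0,0,0,0],[0,0,0,0,0,0]]' | head -1
python3 - <<'E'
from h import *
meas(('wrist','wrist'))
E
python3 -m handwheel '[[0,0,0,0,0,0],[0,0,0,0,0,0]]' | head -1
python3 - <<'E'
from h import *
meas(('wrist','wrist'))
E
```

```text
clock: 9.8
t9.800 wrist [(0.65, 238, 213, [-0.0031, 0.0301, 0.03])] tilt(x,y)mrad [-0.1  4.9] end t9.900
t9.900 wrist [(0.95, 238, 211, [-0.0015, 0.0295, 0.03])] tilt(x,y)mrad [-0.   4.9] end t10.000
clock: 10.17
t10.167 wrist [(0.7, 254, 211, [-0.0017, 0.0171, 0.03]), (0.25, 278, 270, [-0.052, -0.0017, 0.03])] tilt(x,y)mrad [-0.   4.9] end t10.267
t10.267 wrist [(0.92, 258, 213, [-0.0033, 0.014, 0.03])] tilt(x,y)mrad [0.  4.8] end t10.367
```

```bash
python3 -m handwheel '[[0,0,0,-0.09,0,0],[0,0,0,0,0,0],[0,0,0,0,0,0],[0,0,0,0,0,0]]' | head -1
python3 - <<'E'
from h import *
meas(('wrist','wrist'),'l5')
E
```

```text
clock: 10.7
t10.700 wrist [] tilt(x,y)mrad [ 0.  -1.4] end t10.800
t10.800 wrist [(0.55, 283, 213, [-0.003, -0.0049, 0.03]), (0.19, 467, 77, [0.0995, -0.1385, 0.03])] tilt(x,y)mrad [ 0.  -1.4] end t10.900
```

Run:
```python
from h import *
meas(('wrist','wrist'),'l6')
```

```text
t10.900 wrist [(0.59, 286, 209, [0.0001, -0.0074, 0.03])] tilt(x,y)mrad [-0.  -1.4] end t11.000
t11.000 wrist [(0.97, 287, 209, [-0.0002, -0.0082, 0.03])] tilt(x,y)mrad [-0.  -1.4] end t11.100
```

View pics/l6wrist.png

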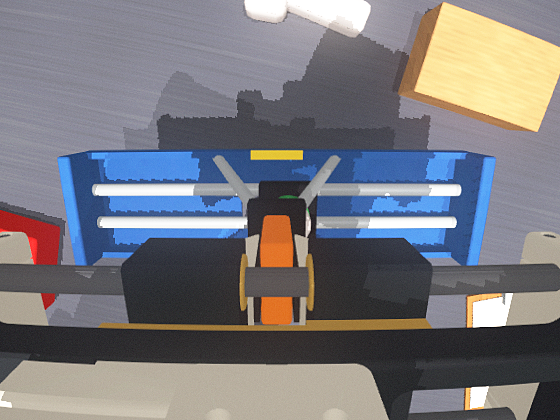

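Sensor carriage is at about (282,190), a few mm past the window centre and nearly stopped. Levelling now.

```bash
python3 -m handwheel '[[0,0,0,0,0,0],[0,0,0,0.045,0,0],[0,0,0,0,0,0],[0,0,0,0,0,0]]' | head -1
python3 - <<'E'
from h import *
meas(('wrist',))
E
python3 -m handwheel '[[0,0,0,0,0,0],[0,0,0,0,0,0],[0,0,0,0,0,0]]' | head -1
python3 - <<'E'
from h import *
meas(('wrist','top','side'),'l7')
E
```

```text
clock: 11.43
t11.433 wrist [(0.81, 293, 210, [-0.001, -0.0135, 0.03])] tilt(x,y)mrad [-0.   1.7] end t11.533
clock: 11.78
t11.783 wrist [(0.94, 297, 209, [0.0001, -0.0164, 0.03])] tilt(x,y)mrad [-0.   1.7] end t11.883
t11.883 top [] tilt(x,y)mrad [-0.   1.7] end t11.983
t11.983 side [(0.55, 325, 155, [0.0053, -0.0113, 0.03])] tilt(x,y)mrad [0.1 1.7] end t12.083
```

```bash
python3 -m handwheel '[[0,0,0,-0.07,0,0],[0,0,0,0,0,0],[0,0,0,0,0,0],[0,0,0,0,0,0],[0,0,0,0,0,0],[0,0,0,0,0,0],[0,0,0,0.07,0,0]]' | head -1
python3 - <<'E'
from h import *
meas(('wrist','wrist'))
E
python3 -m handwheel '[[0,0,0,0,0,0],[0,0,0,0,0,0],[0,0,0,0,0,0]]' | head -1
python3 - <<'E'
from h import *
meas(('wrist','wrist'),'l8')
E
```

```text
clock: 12.67
t12.667 wrist [(0.87, 296, 212, [-0.0021, -0.0155, 0.03])] tilt(x,y)mrad [0.1 1.8] end t12.767
t12.767 wrist [(0.96, 298, 208, [0.0006, -0.0168, 0.03])] tilt(x,y)mrad [-0.1  2. ] end t12.867
clock: 13.12
t13.117 wrist [(0.59, 294, 211, [-0.0013, -0.0142, 0.03])] tilt(x,y)mrad [-0.   1.8] end t13.217
t13.217 wrist [(0.74, 299, 212, [-0.0022, -0.0176, 0.03])] tilt(x,y)mrad [-0.   1.7] end t13.317
```

```bash
python3 -m handwheel '[[0,0,0,-0.1,0,0],[0,0,0,0,0,0],[0,0,0,0,0,0],[0,0,0,0,0,0],[0,0,0,0.1,0,0],[0,0,0,0,0,0]]' | head -1
python3 - <<'E'
from h import *
T=meas(('wrist','top'))
print('mouth',[(s,u,v,onz(T,u,v,.0615)) for s,u,v in pts('source_mouth','top')],onz(T,209.06,217.4,.0615))
meas()
g=cv2.cvtColor(T['image'],cv2.COLOR_RGB2HSV)
m=cv2.inRange(g[190:246,183:238],(0,0,0),(180,80,60));n,l,st,ce=cv2.connectedComponentsWithStats(m)
print(st[1:],ce[1:]+[183,190])
meas()
E
```

```text
clock: 13.82
t13.817 wrist [(0.62, 290, 212, [-0.0022, -0.0104, 0.03])] tilt(x,y)mrad [-0.1  2.2] end t13.917
t13.917 top [] tilt(x,y)mrad [-0.1  1.8] end t14.017
mouth [(0.81, 130.704, 210.084, array([0.55192624, 0.42437469, 0.0615    ])), (0.79, 247.40800000000002, 290.892, array([0.33475117, 0.11989696, 0.0615    ])), (0.6, 208.488, 218.69400000000002, array([0.52371713, 0.21798874, 0.0615    ]))] [0.5270677  0.21645427 0.0615    ]
t14.067 wrist [(0.63, 293, 209, [-0.0003, -0.0133, 0.03])] tilt(x,y)mrad [-0.   1.7] end t14.167
[[ 52   7   1   2   2]
 [ 24  13   4   1   4]
 [ 31  14  10  16  20]
 [ 19  21  14  14 155]
 [ 34  32   6   8   9]
 [ 20  41   1   1   1]
 [ 24  42   3   1   3]] [[235.         197.5       ]
 [208.5        203.        ]
 [220.2        210.65      ]
 [208.21935484 217.28387097]
 [220.         225.44444444]
 [203.         231.        ]
 [208.         232.        ]]
t14.167 wrist [(0.59, 294, 213, [-0.0032, -0.0141, 0.03])] tilt(x,y)mrad [-0.   1.7] end t14.267
```

```bash
python3 -m handwheel '[[0.005,-0.02,0,-0.055,0,0],[0.009,-0.04,0,-0.05,0,0],[0.014,-0.06,0,0,0,0],[0.018,-0.08,0,0,0,0],[0.023,-0.1,0,0,0,0],[0.027,-0.12,0,0,0,0],[0.032,-0.14,0,0,0,0],[0.036,-0.16,0,0,0,0]]' | head -2
python3 -m handwheel '[[0.041,-0.18,0,0,0,0],[0.046,-0.2,0,0,0,0],[0.05,-0.22,0,0,0,0],[0.055,-0.24,0,0,0,0],[0.06,-0.26,0,0,0,0],[0.064,-0.28,0,0,0,0],[0.068,-0.3,0,0.05,0,0],[0.073,-0.32,0,0.055,0,0]]' | head -2
python3 -m handwheel '[[0.073,-0.32,0,0,0,0],[0.073,-0.32,0,0,0,0]]' | head -2
python3 - <<'E'
from h import *
meas()
E
```

```text
clock: 14.93
position: [0.5259, -0.1914, 0.2336]
clock: 15.6
position: [0.526, -0.1499, 0.2335]
clock: 15.77
position: [0.5261, -0.1369, 0.2335]
t15.767 wrist [(0.57, 294, 213, [-0.0033, -0.0137, 0.03])] tilt(x,y)mrad [0.  1.8] end t15.867
```

```bash
python3 -m handwheel '[[0.073,-0.32,0,0,0,0],[0.073,-0.32,0,0,0,0],[0.073,-0.32,0,0,0,0],[0.073,-0.32,0,0,0,0],[0.073,-0.32,0,0,0,0],[0.073,-0.32,0,0,0,0],[0.073,-0.32,0,0,0,0]]' | head -2
python3 - <<'E'
from h import *
meas()
E
```

```text
clock: 16.45
position: [0.5262, -0.0908, 0.2336]
t16.450 wrist [(0.61, 289, 210, [-0.0013, -0.0103, 0.03])] tilt(x,y)mrad [0.  1.7] end t16.550
```

```bash
python3 -m handwheel '[[0.073,-0.32,0,0,0,0],[0.073,-0.32,0,0,0,0],[0.073,-0.32,0,0,0,0],[0.073,-0.32,0,0,0,0],[0.073,-0.32,0,0,0,0],[0.073,-0.32,0,0,0,0],[0.073,-0.32,0,0,0,0],[0.073,-0.32,0,0,0,0]]' | head -2
python3 -m handwheel '[[0.073,-0.32,0,0,0,0],[0.073,-0.32,0,0,0,0],[0.073,-0.32,0,0,0,0],[0.073,-0.32,0,0,0,0],[0.073,-0.32,0,0,0,0],[0.073,-0.32,0,0,0,0],[0.073,-0.32,0,0,0,0]]' | head -2
python3 - <<'E'
from h import *
meas()
E
```

```text
clock: 17.22
position: [0.5263, -0.0383, 0.2337]
clock: 17.8
position: [0.5264, 0.0076, 0.2337]
t17.800 wrist [(0.72, 291, 210, [-0.0006, -0.0114, 0.03])] tilt(x,y)mrad [-0.   1.7] end t17.900
```

```bash
python3 -m handwheel '[[0.073,-0.32,0,0,0,0],[0.073,-0.32,0,0,0,0],[0.073,-0.32,0,0,0,0],[0.073,-0.32,0,0,0,0],[0.073,-0.32,0,0,0,0],[0.073,-0.32,0,0,0,0],[0.073,-0.32,0,0,0,0],[0.073,-0.32,0,0,0,0]]' | head -2
python3 -m handwheel '[[0.073,-0.32,0,0,0,0],[0.073,-0.32,0,0,0,0],[0.073,-0.32,0,0,0,0],[0.073,-0.32,0,0,0,0],[0.073,-0.32,0,0,0,0],[0.073,-0.32,0,0,0,0],[0.073,-0.32,0,0,0,0]]' | head -2
python3 - <<'E'
from h import *
d=meas((('wrist',)),'l9')
E
```

```text
clock: 18.57
position: [0.5266, 0.0602, 0.2338]
clock: 19.15
position: [0.5267, 0.106, 0.2339]
t19.150 wrist [(0.9, 290, 210, [-0.0006, -0.0111, 0.03]), (0.65, 529, 49, [0.1214, -0.1852, 0.03])] tilt(x,y)mrad [-0.   1.7] end t19.250
```

```bash
python3 -m handwheel '[[0.073,-0.32,0,0,0,0],[0.073,-0.32,0,0,0,0],[0.073,-0.32,0,0,0,0],[0.073,-0.32,0,0,0,0],[0.073,-0.32,0,0,0,0],[0.073,-0.32,0,0,0,0],[0.073,-0.32,0,0,0,0],[0.073,-0.32,0,0,0,0]]' | head -2
python3 -m handwheel '[[0.073,-0.32,0,0,0,0],[0.068,-0.3,0,0.04,0,0],[0.064,-0.28,0,0.04,0,0],[0.06,-0.26,0,0,0,0],[0.055,-0.24,0,0,0,0],[0.05,-0.22,0,0,0,0],[0.046,-0.2,0,0,0,0],[0.041,-0.18,0,0,0,0]]' | head -2
python3 -m handwheel '[[0.036,-0.16,0,0,0,0],[0.032,-0.14,0,0,0,0],[0.027,-0.12,0,0,0,0],[0.023,-0.1,0,0,0,0],[0.018,-0.08,0,0,0,0],[0.014,-0.06,0,0,0,0],[0.009,-0.04,0,-0.04,0,0],[0.005,-0.02,0,-0.04,0,0]]' | head -2
python3 - <<'E'
from h import *
meas(('wrist','wrist'),'m1')
print(frame())
E
```

```text
clock: 19.92
position: [0.5268, 0.1586, 0.2339]
clock: 20.58
position: [0.5269, 0.1993, 0.2341]
clock: 21.25
position: [0.527, 0.2137, 0.2343]
t21.250 wrist [(0.85, 282, 211, [-0.0014, -0.0049, 0.03])] tilt(x,y)mrad [0.  1.4] end t21.350
t21.350 wrist [(0.83, 285, 209, [0.0002, -0.007, 0.03])] tilt(x,y)mrad [-0.   1.6] end t21.450
(array([0.52691857, 0.21379515, 0.12055814]), array([[ 9.75520702e-01, -2.19907198e-01,  4.28673612e-04],
       [ 2.19907601e-01,  9.75519510e-01, -1.52720727e-03],
       [-8.23355998e-05,  1.58409089e-03,  9.99998742e-01]]))
```

View pics/m1wrist.png

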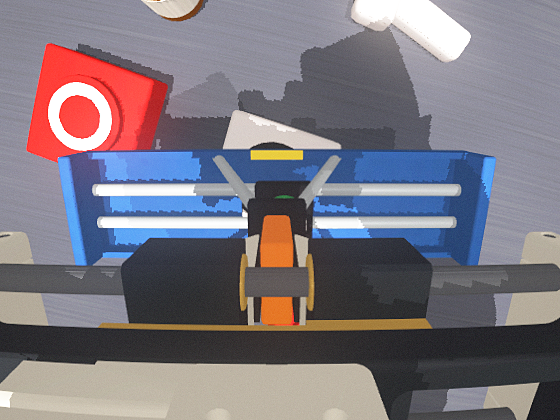

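The picture shows the carrier over the white source, with the collar just visible at (275,148) behind the rim, centred on the yellow mark. The sensor is at about (283,190), -6 mm, nearly at rest. Holding now.

```bash
Z=1; python3 -m handwheel '[[0.01,-0.05,0,0,0,0],[0.01,-0.05,0,0,0,0],[0,0,0,0,0,0],[0,0,0,0,0,0],[0,0,0,0,0,0],[0,0,0,0,0,0],[0,0,0,0,0,0],[0,0,0,0,0,0]]' | head -2
python3 - <<'E'
from h import *
meas(('wrist','wrist'))
E
python3 -m handwheel '[[0,0,0,0,0,0],[0,0,0,0,0,0],[0,0,0,0,0,0],[0,0,0,0,0,0],[0,0,0,0,0,0],[0,0,0,0,0,0],[0,0,0,0,0,0],[0,0,0,0,0,0]]' | head -2
python3 - <<'E'
from h import *
meas(('wrist','top','side'),'n1')
E
```

```text
clock: 22.12
position: [0.5269, 0.2157, 0.2342]
t22.117 wrist [(0.88, 287, 211, [-0.0017, -0.0086, 0.03])] tilt(x,y)mrad [-0.1  1.6] end t22.217
t22.217 wrist [] tilt(x,y)mrad [0.  1.7] end t22.317
clock: 22.98
position: [0.5269, 0.2157, 0.2343]
t22.983 wrist [] tilt(x,y)mrad [-0.   1.7] end t23.083
t23.083 top [(0.4, 206, 215, [-0.0034, -0.0066, 0.03])] tilt(x,y)mrad [0.  1.7] end t23.183
t23.183 side [(0.88, 250, 253, [-0.0006, -0.0024, 0.03])] tilt(x,y)mrad [0.  1.7] end t23.283
```

View pics/n1side.png

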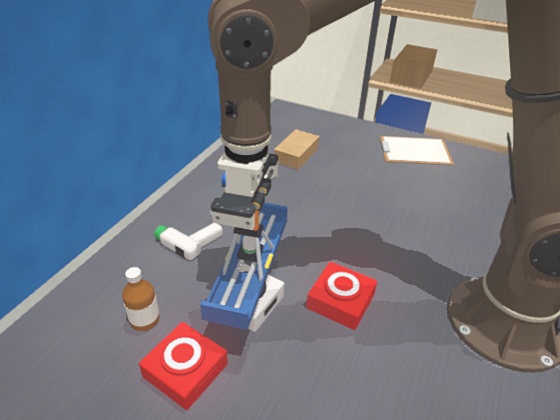

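View pics/n1top.png

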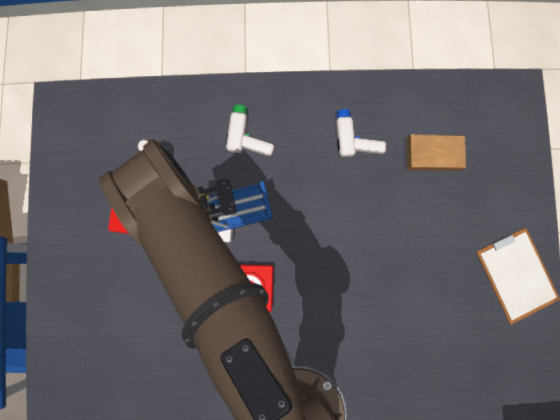

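The side view shows the carrier level over the white source, with the sensor at about (250,253) over the window. In the top view the arm covers most of it, and the other objects are where they were. Holding for more than 5 s and checking again.

```bash
python3 -m handwheel '[[0,0,0,0,0,0],[0,0,0,0,0,0],[0,0,0,0,0,0],[0,0,0,0,0,0],[0,0,0,0,0,0],[0,0,0,0,0,0],[0,0,0,0,0,0],[0,0,0,0,0,0]]' | head -1
python3 -m handwheel '[[0,0,0,0,0,0],[0,0,0,0,0,0],[0,0,0,0,0,0],[0,0,0,0,0,0],[0,0,0,0,0,0],[0,0,0,0,0,0],[0,0,0,0,0,0],[0,0,0,0,0,0]]' | head -1
python3 - <<'E'
from h import *
meas(('wrist','side','wrist'))
E
python3 -m handwheel '[[0,0,0,0,0,0],[0,0,0,0,0,0],[0,0,0,0,0,0],[0,0,0,0,0,0],[0,0,0,0,0,0],[0,0,0,0,0,0],[0,0,0,0,0,0],[0,0,0,0,0,0]]' | head -1
python3 -m handwheel '[[0,0,0,0,0,0],[0,0,0,0,0,0],[0,0,0,0,0,0],[0,0,0,0,0,0],[0,0,0,0,0,0],[0,0,0,0,0,0],[0,0,0,0,0,0],[0,0,0,0,0,0]]' | head -1
python3 -m handwheel '[[0,0,0,0,0,0],[0,0,0,0,0,0],[0,0,0,0,0,0],[0,0,0,0,0,0],[0,0,0,0,0,0],[0,0,0,0,0,0],[0,0,0,0,0,0],[0,0,0,0,0,0]]' | head -1
python3 -m handwheel '[[0,0,0,0,0,0],[0,0,0,0,0,0],[0,0,0,0,0,0],[0,0,0,0,0,0],[0,0,0,0,0,0],[0,0,0,0,0,0],[0,0,0,0,0,0],[0,0,0,0,0,0]]'
python3 - <<'E'
from h import *
meas(('wrist','side','wrist'))
E
```

```text
clock: 23.95
clock: 24.62
t24.617 wrist [(0.73, 287, 211, [-0.0016, -0.0083, 0.03])] tilt(x,y)mrad [0.1 1.7] end t24.717
t24.717 side [(0.82, 250, 253, [-0.0012, -0.0025, 0.03])] tilt(x,y)mrad [0.  1.7] end t24.817
t24.817 wrist [(0.63, 289, 210, [-0.0011, -0.0097, 0.03])] tilt(x,y)mrad [0.  1.7] end t24.917
clock: 25.58
clock: 26.25
clock: 26.92
clock: 27.58
position: [0.527, 0.2157, 0.2343]
ee_rot: [-3.121, -0.347, 0.0]
force: [0.2, -0.4, -6.6]
width: 0.151
gripper_force: 55.0
t27.583 wrist [(0.69, 286, 210, [-0.0007, -0.0077, 0.03])] tilt(x,y)mrad [0.  1.7] end t27.683
t27.683 side [(0.95, 248, 252, [0.0047, -0.0049, 0.03])] tilt(x,y)mrad [-0.   1.7] end t27.783
t27.783 wrist [(0.8, 288, 213, [-0.0033, -0.0091, 0.03])] tilt(x,y)mrad [0.  1.7] end t27.883
```

Over 6 s stationary over the mouth with the sensor at rest at about -8 mm. Handing in.

```bash
python3 -c "
from cell import *
print(sign_off())"
```

```text
the job is handed in; nothing more can be done
None
```

The job is handed in: the carrier is held still and level about 59 mm above the white source's mouth, with the sensor at rest about 8 mm from the window centre; the sign-off returned no verdict.

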